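Turn the milling disc over on its stand with the mixing spatula

ROBOT

A 7-joint arm with a two-finger parallel gripper is mounted at the origin on a cart in front of the work surface, level with it; the furniture and walls round the work are solid. World frame = base frame: x ahead of the robot, y to its left, z up, the work surface at z = 0. Lengths are in m, angles in rad, forces in N, time in s.
With the tool pointing down it reaches from about 0.425 to 0.95 m from the base axis. Payload 4.7 kg.
Tool frame: the origin (TCP) lies between the finger pads; the fingertips stand 17 mm ahead of it and the grasp point (between the pads) lies 2 mm behind it; y points along the fingers, x is the direction in which the jaws open and shut, and the axes are right-handed (so a half turn about y gives the same grasp; the last joint's range is limited). The gripper opens to 87 mm and grips with 3 to 60 N. Pads are 19 mm wide; open, the fingers measure 117 mm over their backs; the gripper's body (75 mm by 190 mm) begins 51 mm behind the grasp point.
Start: joints at [-1.377, 0.469, -0.049, 1.532, 0.024, 1.141, -0.082], TCP at [0.149, 0.658, 0.24] pointing down, gripper open.
Joint ranges: [-2.59, 2.59], [-0.33, 1.99], [-1.39, 1.29], [0.1, 2.45], [-1.04, 4.18], [0.21, 1.99], [-2.66, 2.66]. Speed limits (rad/s): [2.57, 2.57, 3.14, 3.14, 3.14, 3.14, 3.14].

INTERFACE

Orientations are given as a rotation vector (axis times angle).
In Python, from workcell import arm, camera, calibration, ticket, finder gives the robot as it stands.
- The arm moves only by the tool carry_out, never from a script. Its arguments are lists of equal length, an entry for each row: "dp": the shift along the world's x, y, z each as a share of 0.02 m, from -1 to 1, a list of three; "dr": the turn, a rotation vector about the world's x, y, z each as a share of 10 degrees, from -1 to 1, a list of three. In form: {"dp": [[x, y, z], ...], "dr": [[wx, wy, wz], ...]}. A call has 1 to 8 rows; each row shifts and turns the commanded pose from where the row before left it; what a row does not reach is not made up. A row lasts 1/8 s, in which the tool goes at most 62.5 mm and 10.7 degrees, less where a joint would pass 70% of its speed; a pose out of reach is approached as far as the arm can. A call with a number of a shift or a turn outside -1 to 1 is refused whole. A call with a gripper value outside its range is refused whole. "gripper" is the closure in counts, from 0 (fully open) to 255 (shut), set as the call begins (left out, the last holds). The fingers move at their own pace and stop on an object; "newtons" is the grip in N (left out, the last holds). Time passes only in rows, so rows that do not move let the fingers close. It gives the time, the measured TCP pose, the force and the opening at its end, in the units of the state.
- arm.get_state(): the state, without advancing time (a new reading comes with each control period).
- camera(name): name is "scene" or "top" or "wrist"; returns the picture (400x640x3 uint8, red, green, blue); there is no depth.
- calibration(name): a dict with "K" (3x3 intrinsics, pixels), "R" (3x3) and "t" (3): a world point X has camera coordinates R X + t. Camera axes: x right, y down, z forward; pixel columns grow to the right and rows downward; lengths in m; the calibration is good to about 2 mm. A picture is of the moment at which its call begins: read the wrist's pose just before it. calibration takes no time and is no camera call; for the wrist camera it gives the pose at the moment of the call.
- ticket.sign_off(): hands the job in, once; it reports no verdict.
Trained networks look in the newest picture that a camera, given by its name, has taken for a name from the list of things; names that differ only in an ending like _2 or _b are one class to them, and where a whole thing is asked for, a point or a joint stands for the part that bears it (a point fixed in the world has none). Each returns a list of dicts, best first, with "confidence" (0 to 1); they miss things now and then, are a little off and sometimes report something else, mostly with a low value. They report only what shows in the picture. A call takes as long as a camera call. They do not tell look-alikes from the thing itself.
- finder.masks_of(thing, camera): "pixels" (400x640 bool, what is visible of it) and "location" ([column, row] in pixels, amid what is visible of it).
- finder.spot_point(thing, camera): "location" ([column, row] in pixels: a listed point, or the origin of a listed thing).
The state is a dict: "time": time; "q": joint angles; "dq": joint speeds; "effort": joint torques, N m; "ee_pos": TCP position; "tcp_rot": TCP orientation; "wrist_force": force on the tool from outside, world axes, zero at the start; "ft_torque": the same for the moment, N m; "width": finger opening in m.
Only numpy, scipy, OpenCV 4.12 (cv2) and the standard library are available. Lean on these libraries where they do the work, as an engineer would, in place of code of your own. Each camera call takes 0.05 s, during which the arm holds its last target.

TASK

Pick up the mixing spatula by its handle, slide its blade under the white ceramic disc that lies on the rails of the turning stand, and use the blade to tip the disc over the step so that it lies flat on the grey deck with its blue-ringed face up. Keep the gripper off the disc, leave the probe that lies near the spatula where it is, then lay the spatula down on the counter and let go.

Things in the scene. Friction and masses are not known exactly. Their poses are not given: they have to be found in the camera images.
- spatula: Mixing spatula, straight steel blade, pale round handle, 194 mm long, 40 g, flat on the counter. Origin: underside, mid-length; z up, y along it: handle y = +7 to +97 mm (14 wide, 9 tall from z = 0), blade from there to its tip at y = -97 (28 wide, 2 thick, z = 4 to 6 mm). Its blade points to the robot's right (world -y) within 0.2 rad at the start.
- disc: Round flat ceramic disc, 80 mm across, 10 mm thick, 70 to 140 g: plain white face up at the start, a blue ring and dot on the face below. Origin: its centre, at half its thickness; z is its axis, out of the plain white face (up at the start, down when turned over). Lies on the rails, centre at x = -36 to -40 mm of the stand, within 3 mm of its mid-line.
- stand: Fixed stand. Origin: on the counter under mid-line of a 6 mm step; x from rails (robot's left) to deck (right), z up. Two rails, x -90 to 0 mm, tops 50 high, open slot between them 52 wide (middle y = 0, open at x = -90, down to z = 4). Grey deck 56 high, x 0 to 114, 100 wide, end stop 66 high. A notch in the step (x 0-14, y +-20, floor z = 50) takes the disc's edge and holds it as it tips.
- probe: Thin steel hand instrument with curved pointed ends, 169 mm long, 8 mm thick, lying loose 65 to 90 mm from the spatula, on either side of it. To be left alone. Origin: on its underside at half its length, y along it.
Not all that is in view belongs to the job. There is more than one size of the disc; the one meant has the size given above.

How it is judged:
By the outcome, as a careful person would: the job done as asked, in the order asked, and still so for the second after the job is handed in, with the robot touching nothing.
It also fails if it takes over 51 s, if anything falls off the work surface, if the arm or the gripper's body presses on something with over 40 N, if the wrist force passes 120 N, or if a joint passes its speed limit or range.

## Working session

There is one attempt and no reset: what is moved stays moved. The work goes in short steps, Python scripts to look and compute and a tool call to move; the robot and the scene stay as the last step left them, time stands still between calls to the robot, and variables do not carry over. Pictures are saved under pics/ and viewed, and the job is handed in when it is done.

Besides the shell and the picture viewer there is one more tool, called by a JSON object that holds its "method" and its "body", one argument or row to a line. carry_out: Moves the arm, as the interface text tells. Its arguments: {"type":"object","properties":{"dp":{"type":"array","items":{"type":"array","items":{"type":"number","minimum":-1,"maximum":1}}},"dr":{"type":"array","items":{"type":"array","items":{"type":"number","minimum":-1,"maximum":1}}},"gripper":{"type":"number"},"newtons":{"type":"number"}},"required":["dp","dr"]}

```bash
mkdir -p pics; ls
cat > h.py <<'E'
import numpy as np, cv2
from workcell import arm, camera, calibration, ticket, finder
def save(img,name): cv2.imwrite('pics/'+name,img[:,:,::-1])
def ray(cam,uv,z,c=None):
    c=c or calibration(cam); K,R,t=map(np.array,(c['K'],c['R'],c['t']))
    d=R.T@np.linalg.solve(K,[uv[0],uv[1],1.]); o=-R.T@t
    return o+d*(z-o[2])/d[2]
def proj(cam,X,c=None):
    c=c or calibration(cam); K,R,t=map(np.array,(c['K'],c['R'],c['t']))
    p=(K@(R@np.atleast_2d(X).T+t[:,None])).T
    return p[:,:2]/p[:,2:]
E
python3 - <<'E'
from h import *
s=arm.get_state(); print({k:np.round(v,3) for k,v in s.items()})
for n in ['scene','top']:
    save(camera(n),n+'0.png')
    c=calibration(n); print(n, np.round(-np.array(c['R']).T@np.array(c['t']),3))
    for th in ['spatula','disc','stand','probe']:
        for m in finder.masks_of(th,n)[:4]:
            z={'disc':.06,'stand':.05}.get(th,.005)
            print(n,th,round(m['confidence'],2),np.round(m['location']),m['pixels'].sum(),np.round(ray(n,m['location'],z),3))
E
```

```text
pics
{'time': np.float64(0.0), 'q': array([-1.377,  0.469, -0.049,  1.534,  0.024,  1.141, -0.082]), 'dq': array([-0.001,  0.001, -0.   , -0.001,  0.   ,  0.   ,  0.001]), 'effort': array([ 2.0000e-03, -5.0797e+01, -8.1000e-02, -2.3616e+01, -6.1000e-02,
        3.8000e-02,  0.0000e+00]), 'ee_pos': array([0.149, 0.658, 0.238]), 'tcp_rot': array([-1.308, -1.043,  1.045]), 'wrist_force': array([-1.22 , -0.065,  1.289]), 'ft_torque': array([0.003, 0.012, 0.037]), 'width': np.float64(0.087)}
scene [-0.104 -0.541  0.911]
scene spatula 0.65 [420. 311.] 448 [ 0.459 -0.255  0.005]
scene disc 0.68 [304. 175.] 553 [0.538 0.291 0.06 ]
scene disc 0.59 [296. 195.] 431 [0.457 0.233 0.06 ]
scene disc 0.59 [248. 161.] 155 [0.443 0.469 0.06 ]
scene stand 0.61 [315. 222.] 1786 [0.434 0.116 0.05 ]
scene probe 0.48 [382. 316.] 138 [ 0.379 -0.202  0.005]
top [0.337 0.14  1.389]
top spatula 0.54 [440. 208.] 259 [ 0.473 -0.254  0.005]
top disc 0.61 [260. 177.] 764 [0.58  0.331 0.06 ]
top disc 0.58 [292. 212.] 495 [0.468 0.229 0.06 ]
top stand 0.65 [324. 213.] 1354 [0.462 0.13  0.05 ]
```

```bash
python3 - <<'E'
import cv2
a=cv2.imread('pics/scene0.png');b=cv2.imread('pics/top0.png')
cv2.imwrite('pics/s0c.png',cv2.resize(a[120:370,180:500],None,fx=2.5,fy=2.4,interpolation=cv2.INTER_CUBIC))
cv2.imwrite('pics/t0c.png',cv2.resize(b[130:290,220:500],None,fx=2.85,fy=2.85,interpolation=cv2.INTER_CUBIC))
E
python3 - <<'E'
from scipy.spatial.transform import Rotation as R
print(R.from_rotvec([-1.308,-1.043,1.045]).as_matrix().round(3))
E
```

```text
[[ 0.221  0.    -0.975]
 [ 0.975 -0.002  0.221]
 [-0.002 -1.    -0.001]]
```

View pics/s0c.png

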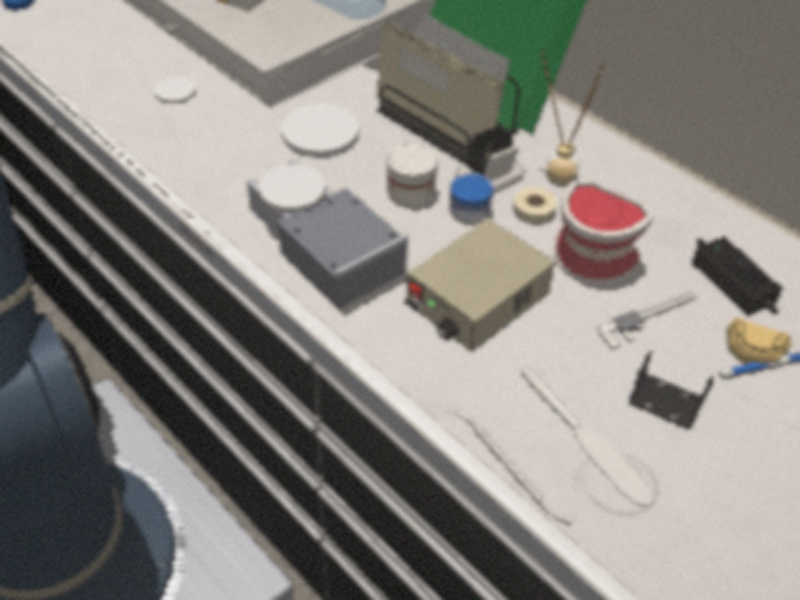

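View pics/t0c.png

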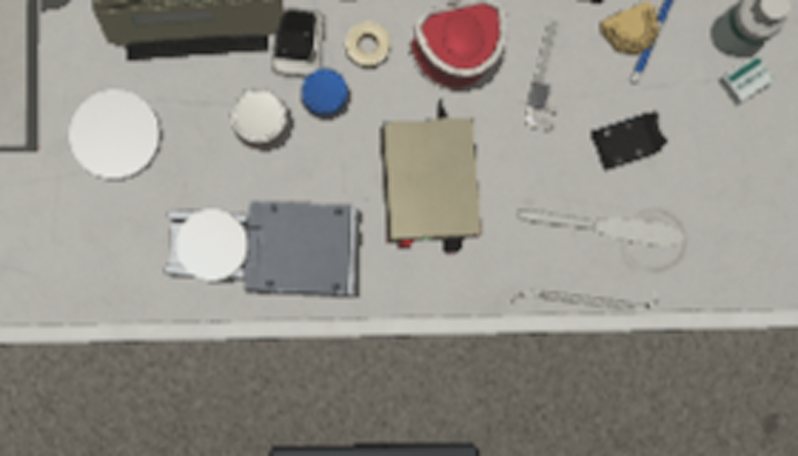

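View pics/scene0.png

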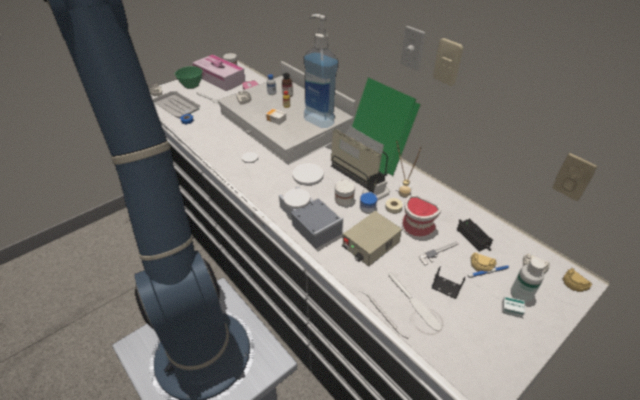

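Run:
```python
from h import *
for n,pts in {'top':[(401.8,204.4,.006),(455.8,212.5,.006)],'scene':[(180+523/2.5,120+373/2.4,.006),(180+645/2.5,120+500/2.4,.006)]}.items():
    P=[ray(n,p[:2],p[2]) for p in pts]; print(n,np.round(P,3),np.linalg.norm(P[0]-P[1]))
# stand corners top crop
cr=lambda u,v:(220+u/2.85,130+v/2.85)
for nm,u,v,z in [('railTL',170,212,.05),('railBL',168,276,.05),('deckTL',249,203,.056),('deckBL',247,292,.056),('deckTR',358,206,.06),('deckBR',357,296,.06),('disc',210.5,244,.06),('discL',175,244,.06),('discR',247,244,.06),('probeL',515,298,.004),('probeR',655,305,.004),('boxL',385,180,.06),('boxR',480,180,.06)]:
    print(nm,np.round(ray('top',cr(u,v),z),3))
```

```text
top [[ 0.489 -0.128  0.006]
 [ 0.459 -0.303  0.006]] 0.17824302114129462
scene [[ 0.481 -0.131  0.006]
 [ 0.453 -0.313  0.006]] 0.18424536937854166
railTL [0.492 0.27  0.05 ]
railBL [0.421 0.272 0.05 ]
deckTL [0.5   0.181 0.056]
deckBL [0.401 0.185 0.056]
deckTR [0.494 0.06  0.06 ]
deckBR [0.394 0.064 0.06 ]
disc [0.455 0.224 0.06 ]
discL [0.456 0.263 0.06 ]
discR [0.454 0.184 0.06 ]
probeL [ 0.39  -0.12   0.004]
probeR [ 0.379 -0.28   0.004]
boxL [0.522 0.029 0.06 ]
boxR [ 0.52  -0.077  0.06 ]
```

Run:
```python
from h import *
for p in [(320,120),(345,182),(360,185)]: print(np.round(ray('scene',p,0.02),3))
from scipy.spatial.transform import Rotation as R
# yaw needed: tool z -> along handle dir
d=np.array([.029,.178]);d/=np.linalg.norm(d); z0=np.array([-.975,.221])
print(np.degrees(np.arctan2(d[1],d[0])-np.arctan2(z0[1],z0[0])))
```

```text
[0.827 0.553 0.02 ]
[0.644 0.214 0.02 ]
[0.67  0.171 0.02 ]
-86.48216250332997
```

View pics/top0.png

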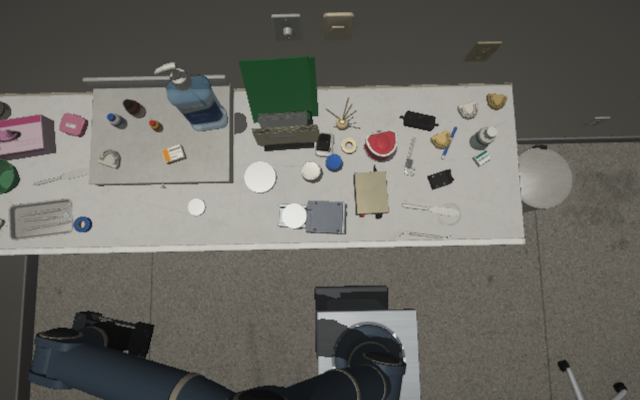

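{"method": "carry_out", "body": {
  "dp": [
    [1,-1,0],
    [1,-1,0],
    [1,-1,0],
    [1,-1,0],
    [1,-1,0],
    [1,-1,0],
    [1,-1,0],
    [1,-1,0]
  ],
  "dr": [
    [0,0,-0.36],
    [0,0,-0.36],
    [0,0,-0.36],
    [0,0,-0.36],
    [0,0,-0.36],
    [0,0,-0.36],
    [0,0,-0.36],
    [0,0,-0.36]
  ],
  "gripper": 0
}}

```text
time: 1.5
ee_pos: [0.3104, 0.497, 0.2396]
tcp_rot: [-1.469, -0.657, 0.657]
wrist_force: [-0.1, 0.3, 0.4]
width: 0.0872
```

{"method": "carry_out", "body": {
  "dp": [
    [1,-1,0],
    [1,-1,0],
    [1,-1,0],
    [1,-1,0],
    [1,-1,0],
    [1,-1,0],
    [1,-1,0],
    [1,-1,0]
  ],
  "dr": [
    [0,0,-0.36],
    [0,0,-0.36],
    [0,0,-0.36],
    [0,0,-0.36],
    [0,0,-0.36],
    [0,0,-0.36],
    [0,0,-0.36],
    [0,0,-0.36]
  ]
}}

```text
time: 2.5
ee_pos: [0.4705, 0.337, 0.2396]
tcp_rot: [-1.554, -0.266, 0.265]
wrist_force: [0.1, 0.2, 0.1]
width: 0.0869
```

{"method": "carry_out", "body": {
  "dp": [
    [0,-1,0],
    [0,-1,0],
    [0,-1,0],
    [0,-1,0],
    [0,-1,0],
    [0,-1,0],
    [0,-1,0],
    [0,-1,0]
  ],
  "dr": [
    [0,0,-0.36],
    [0,0,-0.36],
    [0,0,-0.36],
    [0,0,-0.36],
    [0,0,-0.36],
    [0,0,-0.36],
    [0,0,-0.36],
    [0,0,-0.36]
  ]
}}

```text
time: 3.5
ee_pos: [0.4691, 0.177, 0.2396]
tcp_rot: [-1.567, 0.129, -0.129]
wrist_force: [0.7, 0.4, 0.3]
width: 0.0872
```

Run:
```python
from h import *
c=calibration('wrist'); im=camera('wrist'); save(im,'w1.png')
import pickle; pickle.dump(c,open('w1.pkl','wb'))
print(np.round(-np.array(c['R']).T@np.array(c['t']),3), np.round(c['R'],2))
```

```text
[0.482 0.253 0.384] [[ 0.99 -0.16  0.  ]
 [-0.16 -0.95  0.27]
 [-0.04 -0.27 -0.96]]
```

View pics/w1.png

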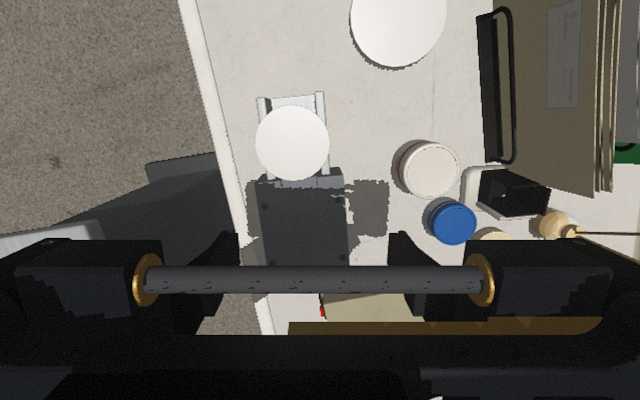

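Run:
```python
import cv2
a=cv2.imread('pics/w1.png')[80:280,220:380]
cv2.imwrite('pics/w1c.png',cv2.resize(a,None,fx=3,fy=3,interpolation=cv2.INTER_CUBIC))
```

```text
(no output)
```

View pics/w1c.png

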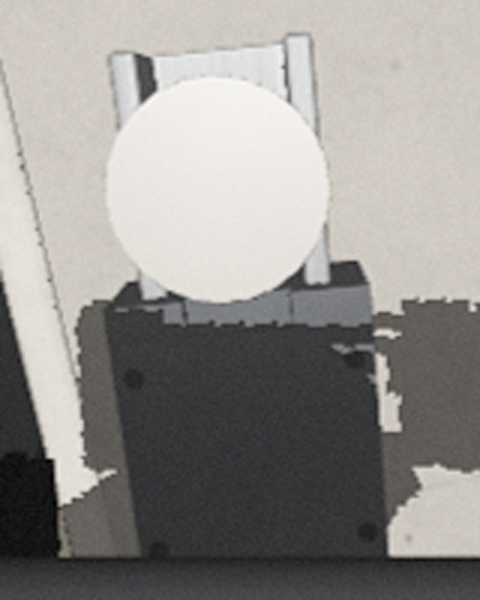

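{"method": "carry_out", "body": {
  "dp": [
    [0,-1,0],
    [0,-1,0],
    [0,-1,0],
    [0,-1,0],
    [0,-1,0],
    [0,-1,0],
    [0,-1,0],
    [0,-1,0]
  ],
  "dr": [
    [0,0,0],
    [0,0,0],
    [0,0,0],
    [0,0,0],
    [0,0,0],
    [0,0,0],
    [0,0,0],
    [0,0,0]
  ]
}}

```text
time: 4.55
ee_pos: [0.4689, 0.0168, 0.2396]
tcp_rot: [-1.567, 0.126, -0.126]
wrist_force: [0.5, 0.1, -0.4]
width: 0.0868
```

{"method": "carry_out", "body": {
  "dp": [
    [0,-1,0],
    [0,-1,0],
    [0,-1,0],
    [0,-1,0],
    [0,-1,0],
    [0,-1,0],
    [0,-1,0],
    [0,-1,0]
  ],
  "dr": [
    [0,0,0],
    [0,0,0],
    [0,0,0],
    [0,0,0],
    [0,0,0],
    [0,0,0],
    [0,0,0],
    [0,0,0]
  ]
}}

```text
time: 5.55
ee_pos: [0.4687, -0.1431, 0.2396]
tcp_rot: [-1.567, 0.126, -0.126]
wrist_force: [-0.1, 0.1, -0.7]
width: 0.0872
```

{"method": "carry_out", "body": {
  "dp": [
    [0.1,-1,-1],
    [0.1,-1,-1],
    [0,-0.6,-0.5]
  ],
  "dr": [
    [0,0,0],
    [0,0,0],
    [0,0,0]
  ]
}}

```text
time: 5.92
ee_pos: [0.4721, -0.1952, 0.1886]
tcp_rot: [-1.567, 0.128, -0.126]
wrist_force: [1.3, -0.0, -0.1]
width: 0.0868
```

Run:
```python
from h import *
c=calibration('wrist'); im=camera('wrist'); save(im,'w2.png')
import pickle; pickle.dump(c,open('w2.pkl','wb'))
print(arm.get_state()['ee_pos'],np.round(-np.array(c['R']).T@np.array(c['t']),3))
for m in finder.masks_of('spatula','wrist')[:2]:
    ys,xs=np.nonzero(m['pixels']); print(m['confidence'],m['location'],len(xs),xs.min(),xs.max(),ys.min(),ys.max()); np.save('sp%d.npy'%len(xs),m['pixels'])
```

```text
[ 0.47145459 -0.19653075  0.1879609 ] [ 0.485 -0.12   0.333]
0.9 [317.2, 214.0] 2244 306 328 118 265
```

View pics/w2.png

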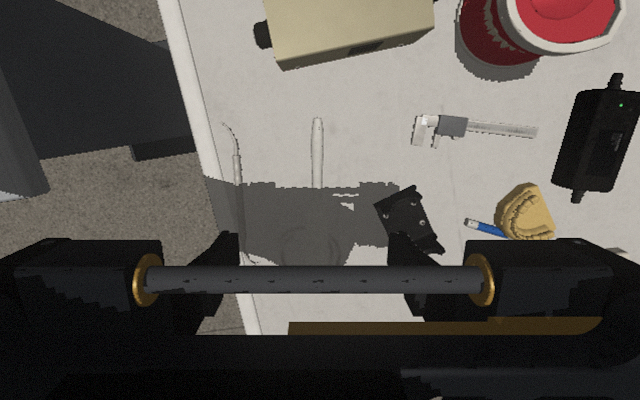

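Run:
```python
from h import *
import pickle,glob
c=pickle.load(open('w2.pkl','rb'));m=np.load('sp2244.npy')
for r in range(118,266,12):
    xs=np.nonzero(m[r])[0]
    if len(xs): print(r,xs.min(),xs.max(),np.round(ray('wrist',(xs.min(),r),.006,c),4)[:2],np.round(ray('wrist',(xs.max()+1,r),.006,c),4)[:2])
im=cv2.imread('pics/w2.png')[100:280,200:420]
im=np.clip(im.astype(float)*2,0,255).astype(np.uint8)
cv2.imwrite('pics/w2c.png',cv2.resize(im,None,fx=3.3,fy=3.3,interpolation=cv2.INTER_CUBIC))
c1=pickle.load(open('w1.pkl','rb')); cr=lambda u,v:(220+u/3,80+v/3)
for nm,u,v,z in [('railLo',110,53,.05),('railLi',137,54,.05),('railRi',288,36,.05),('railRo',312,34,.05),('deckL',107,310,.056),('deckR',372,325,.056),('deckUL?',122,285,.05),('disc',217.5,189,.06),('dl',106,189,.06),('dr',329,189,.06),('dt',217,76,.06),('db',217,302,.06),('notchL',185,305,.056),('notchR',292,295,.056)]:
    print(nm,np.round(ray('wrist',cr(u,v),z,c1),4))
```

```text
118 314 321 [ 0.4853 -0.124 ] [ 0.4935 -0.1253]
130 312 323 [ 0.4812 -0.1357] [ 0.4938 -0.1378]
142 311 323 [ 0.4782 -0.1479] [ 0.4919 -0.1501]
154 312 323 [ 0.4772 -0.1607] [ 0.49   -0.1628]
166 312 322 [ 0.4751 -0.1736] [ 0.4869 -0.1755]
178 313 322 [ 0.474 -0.187] [ 0.4849 -0.1887]
190 313 321 [ 0.4718 -0.2004] [ 0.4817 -0.2021]
202 311 323 [ 0.4673 -0.2139] [ 0.4818 -0.2162]
214 307 326 [ 0.4605 -0.2273] [ 0.4831 -0.2309]
226 306 327 [ 0.4569 -0.2415] [ 0.4821 -0.2456]
238 306 328 [ 0.4545 -0.2563] [ 0.481  -0.2606]
250 306 327 [ 0.4519 -0.2714] [ 0.4776 -0.2755]
262 306 327 [ 0.4493 -0.2869] [ 0.4753 -0.2911]
railLo [0.4266 0.2784 0.05  ]
railLi [0.4359 0.2765 0.05  ]
railRi [0.489  0.2738 0.05  ]
railRo [0.4974 0.2731 0.05  ]
deckL [0.4072 0.1896 0.056 ]
deckR [0.5035 0.1679 0.056 ]
deckUL? [0.4135 0.1969 0.05  ]
disc [0.4561 0.2268 0.06  ]
dl [0.4172 0.2333 0.06  ]
dr [0.4949 0.2204 0.06  ]
dt [0.4628 0.2644 0.06  ]
db [0.4485 0.1868 0.06  ]
notchL [0.4362 0.1868 0.056 ]
notchR [0.4759 0.184  0.056 ]
```

View pics/w2c.png

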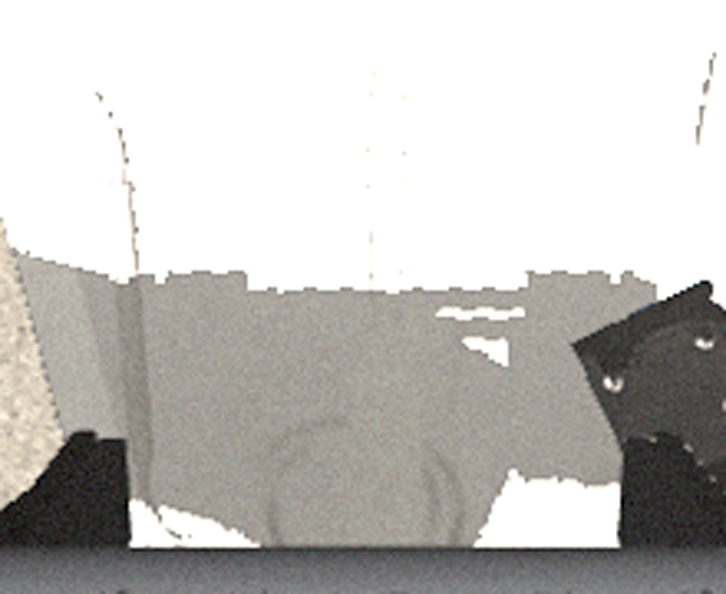

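Run:
```python
from h import *
import pickle
c=pickle.load(open('w2.pkl','rb'))
print('probe',ray('wrist',(238,170),.004,c))
for z in [0,.03,.06]:
  print(z,'w2',[np.round(ray('wrist',p,z,c)[:2],3) for p in [(373,207),(410,187),(443,250)]])
  print('top',[np.round(ray('top',(220+u/2.85,130+v/2.85),z)[:2],3) for u,v in [(592,137),(655,113),(665,142),(608,168)]])
  print('scene',[np.round(ray('scene',(180+u/2.5,120+v/2.4),z)[:2],3) for u,v in [(648,355),(632,398),(690,425),(712,378),(643,375),(700,400)]])
im=cv2.imread('pics/scene0.png')[250:310,400:500]
cv2.imwrite('pics/br.png',cv2.resize(im,None,fx=7,fy=7,interpolation=cv2.INTER_CUBIC))
```

```text
probe [ 0.39364531 -0.16524887  0.004     ]
0 w2 [array([ 0.537, -0.233]), array([ 0.581, -0.216]), array([ 0.614, -0.301])]
top [array([ 0.576, -0.219]), array([ 0.603, -0.294]), array([ 0.568, -0.304]), array([ 0.539, -0.236])]
scene [array([ 0.605, -0.2  ]), array([ 0.545, -0.226]), array([ 0.562, -0.286]), array([ 0.631, -0.264]), array([ 0.579, -0.214]), array([ 0.597, -0.274])]
0.03 w2 [array([ 0.532, -0.223]), array([ 0.572, -0.207]), array([ 0.603, -0.284])]
top [array([ 0.571, -0.211]), array([ 0.597, -0.285]), array([ 0.563, -0.294]), array([ 0.535, -0.228])]
scene [array([ 0.582, -0.211]), array([ 0.524, -0.236]), array([ 0.54 , -0.295]), array([ 0.606, -0.274]), array([ 0.556, -0.225]), array([ 0.573, -0.283])]
0.06 w2 [array([ 0.528, -0.213]), array([ 0.564, -0.199]), array([ 0.591, -0.268])]
top [array([ 0.566, -0.204]), array([ 0.591, -0.276]), array([ 0.558, -0.285]), array([ 0.53, -0.22])]
scene [array([ 0.559, -0.222]), array([ 0.503, -0.247]), array([ 0.518, -0.303]), array([ 0.582, -0.283]), array([ 0.534, -0.235]), array([ 0.55 , -0.291])]
```

View pics/br.png

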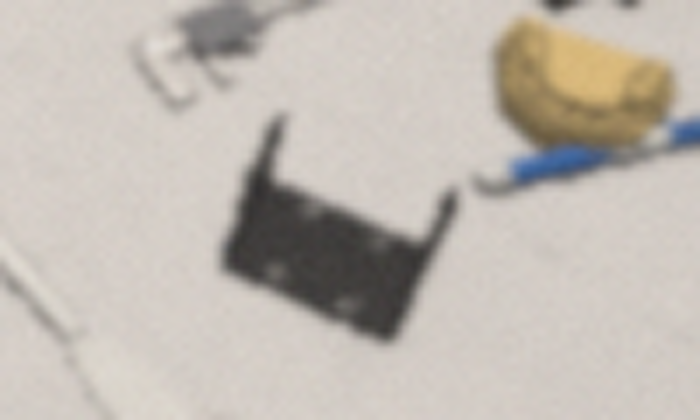

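{"method": "carry_out", "body": {
  "dp": [
    [0.1,0.2,-1],
    [0.1,0.2,-1],
    [0.1,0.2,-1],
    [0.1,0.1,-1],
    [0,0,-1],
    [0,0,-1],
    [0,0,-0.9],
    [0,0,-0.6]
  ],
  "dr": [
    [0,0,0],
    [0,0,0],
    [0,0,0],
    [0,0,0],
    [0,0,0],
    [0,0,0],
    [0,0,0],
    [0,0,0]
  ],
  "gripper": 110,
  "newtons": 50
}}

```text
time: 7.02
ee_pos: [0.4811, -0.1794, 0.039]
tcp_rot: [-1.567, 0.125, -0.125]
wrist_force: [0.3, -0.2, -0.4]
width: 0.0496
```

Run:
```python
from h import *
s=arm.get_state(); print(s['ee_pos'],s['width'],s['wrist_force'])
from scipy.spatial.transform import Rotation as R
print(R.from_rotvec(s['tcp_rot']).as_matrix().round(3))
save(camera('wrist'),'w3.png')
```

```text
[ 0.48114805 -0.17941976  0.03895757] 0.049561610219324426 [ 0.2756467  -0.2215779  -0.44683842]
[[ 0.987 -0.     0.159]
 [-0.159  0.     0.987]
 [-0.    -1.     0.   ]]
```

View pics/w3.png

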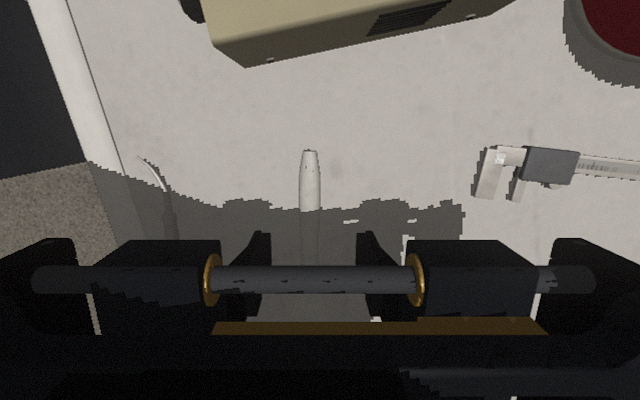

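{"method": "carry_out", "body": {
  "dp": [
    [0,0,-0.5],
    [0,0,-0.3],
    [0,0,-0.2]
  ],
  "dr": [
    [0,0,0],
    [0,0,0],
    [0,0,0]
  ]
}}

```text
time: 7.45
ee_pos: [0.4812, -0.1797, 0.0194]
tcp_rot: [-1.567, 0.125, -0.126]
wrist_force: [0.2, -0.5, -0.4]
width: 0.0491
```

{"method": "carry_out", "body": {
  "dp": [
    [0,0,0],
    [0,0,0],
    [0,0,0],
    [0,0,0],
    [0,0,0]
  ],
  "dr": [
    [0,0,0],
    [0,0,0],
    [0,0,0],
    [0,0,0],
    [0,0,0]
  ],
  "gripper": 255,
  "newtons": 50
}}

```text
time: 8.07
ee_pos: [0.4811, -0.1796, 0.0196]
tcp_rot: [-1.567, 0.125, -0.126]
wrist_force: [-0.0, 0.4, 1.1]
width: 0.0097
```

{"method": "carry_out", "body": {
  "dp": [
    [0,0,0.5],
    [0,0,1],
    [0,0,1],
    [0,0,1]
  ],
  "dr": [
    [0,0,0],
    [0,0,0],
    [0,0,0],
    [0,0,0]
  ]
}}

```text
time: 8.57
ee_pos: [0.4811, -0.1798, 0.0908]
tcp_rot: [-1.567, 0.125, -0.126]
wrist_force: [0.3, 0.6, -0.2]
width: 0.01
```

Run:
```python
from h import *
s=arm.get_state(); print(s['ee_pos'],s['width'],s['wrist_force'],s['ft_torque'])
save(camera('wrist'),'w4.png')
im=camera('scene'); save(cv2.resize(im[220:380,320:520],None,fx=4,fy=3.75,interpolation=cv2.INTER_CUBIC)[:600],'s4.png')
```

```text
[ 0.48110201 -0.17975196  0.09076355] 0.009963832694383848 [ 0.31439791  0.60650742 -0.24738823] [-0.09265814  0.03959388  0.05819521]
```

View pics/w4.png

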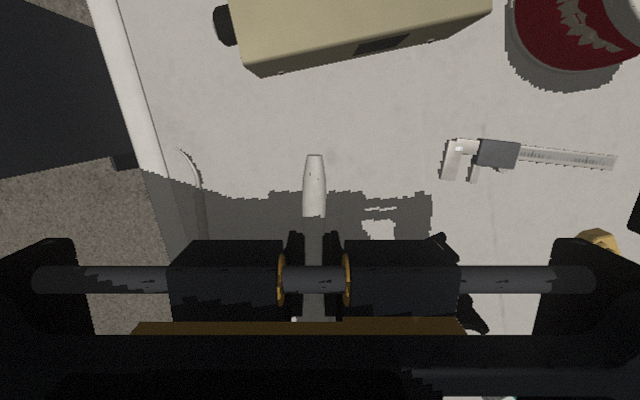

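View pics/s4.png

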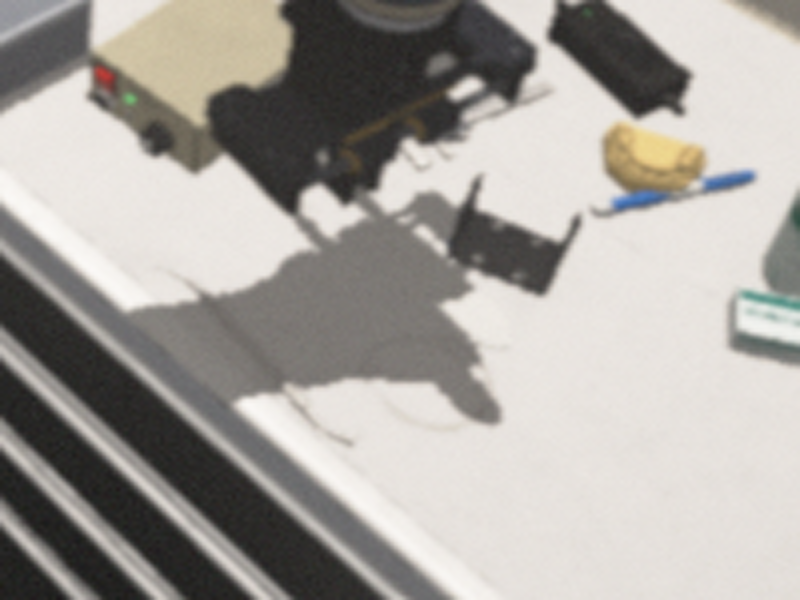

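```bash
python3 - <<'E'
from h import *
from scipy.spatial.transform import Rotation as R
s=arm.get_state(); p=s['ee_pos']; M=R.from_rotvec(s['tcp_rot']).as_matrix()
for h in [.0104,.0149,.0194]:
  print(h,proj('wrist',p+M@np.array([-.0006,h,.0557])))
S=p+M@np.array([0,.0149,0.0557-.194]); print('tip',S,proj('scene',S)); q=proj('scene',S)[0]; print((q-[320,220])*[4,3.75])
S=p+M@np.array([0,.0149,0.0557-.09]); q=proj('scene',S)[0]; print((q-[320,220])*[4,3.75])
c=calibration('scene'); P=np.array(c['K'])@np.c_[c['R'],c['t']]
E
python3 - <<'E'
import cv2
im=cv2.imread('pics/w4.png')[130:340,240:400]
cv2.imwrite('pics/w4c.png',cv2.resize(im,None,fx=2.8,fy=2.8,interpolation=cv2.INTER_CUBIC))
E
```

```text
0.0104 [[310.62081889 156.30205861]]
0.0149 [[310.68193385 155.15223853]]
0.0194 [[310.73981734 154.06321555]]
tip [ 0.46059582 -0.31679014  0.07687563] [[447.16736883 310.65458077]]
[508.66947532 339.95467789]
[386.57102506 221.23499253]
```

View pics/w4c.png

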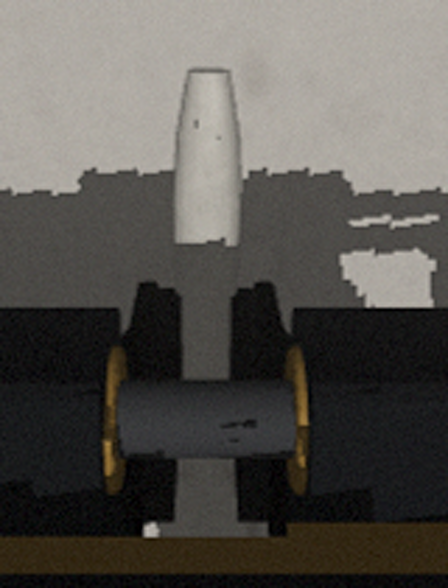

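Run:
```python
from h import *
import pickle
c1=pickle.load(open('w1.pkl','rb')); cr=lambda u,v:(220+u/3,80+v/3)
for nm,u,v,z in [('deckL',107,310,.056),('deckR',372,283,.056),('rRo_end',312,34,.05),('rRo_far',330,280,.05),('rRi_end',288,36,.05),('deckLfar',137,552,.056),('deckRfar',387,552,.056),('nL',185,302,.056),('nR',292,290,.056),('hole1',134,379,.056),('hole2',355,360,.056),('hole3',158,550,.056),('hole4',368,532,.056)]:
    print(nm,np.round(ray('wrist',cr(u,v),z,c1),4))
```

```text
deckL [0.4072 0.1896 0.056 ]
deckR [0.5057 0.1837 0.056 ]
rRo_end [0.4974 0.2731 0.05  ]
rRo_far [0.4907 0.1861 0.05  ]
rRi_end [0.489  0.2738 0.05  ]
deckLfar [0.3978 0.0904 0.056 ]
deckRfar [0.4968 0.074  0.056 ]
nL [0.4364 0.1879 0.056 ]
nR [0.4762 0.1859 0.056 ]
hole1 [0.4116 0.1617 0.056 ]
hole2 [0.4954 0.1555 0.056 ]
hole3 [0.4063 0.0899 0.056 ]
hole4 [0.4905 0.084  0.056 ]
```

{"method": "carry_out", "body": {
  "dp": [
    [0,0,1],
    [0,0,1],
    [0,0,1],
    [0,0.5,1],
    [0,1,1],
    [0,1,0.5],
    [0,1,0],
    [0,1,0]
  ],
  "dr": [
    [0,0,0.06],
    [0,0,0.06],
    [0,0,0.06],
    [0,0,0.06],
    [0,0,0.07],
    [0,0,0.07],
    [0,0,0.07],
    [0,0,0.06]
  ]
}}

```text
time: 9.68
ee_pos: [0.4806, -0.0885, 0.1988]
tcp_rot: [-1.57, 0.056, -0.054]
wrist_force: [0.2, -0.4, 0.0]
width: 0.0097
```

{"method": "carry_out", "body": {
  "dp": [
    [0,1,0],
    [0,1,0],
    [0,1,0],
    [0,1,0],
    [0,1,0],
    [0,1,0],
    [0,1,0],
    [0,1,0]
  ],
  "dr": [
    [0,0,0],
    [0,0,0],
    [0,0,0],
    [0,0,0],
    [0,0,0],
    [0,0,0],
    [0,0,0],
    [0,0,0]
  ]
}}

```text
time: 10.68
ee_pos: [0.4803, 0.0713, 0.1986]
tcp_rot: [-1.571, 0.057, -0.054]
wrist_force: [0.2, 0.1, -0.2]
width: 0.0098
```

{"method": "carry_out", "body": {
  "dp": [
    [0,1,0],
    [0,1,0],
    [0,1,0],
    [0,1,0],
    [0,1,0],
    [0,1,0],
    [0,1,0],
    [0,1,0]
  ],
  "dr": [
    [0,0,0],
    [0,0,0],
    [0,0,0],
    [0,0,0],
    [0,0,0],
    [0,0,0],
    [0,0,0],
    [0,0,0]
  ]
}}

```text
time: 11.68
ee_pos: [0.4811, 0.2317, 0.1996]
tcp_rot: [-1.57, 0.056, -0.056]
wrist_force: [0.3, -0.3, -0.9]
width: 0.0099
```

{"method": "carry_out", "body": {
  "dp": [
    [-0.1,1,0],
    [-0.1,1,0],
    [-0.1,1,0],
    [-0.1,1,0],
    [0,1,0],
    [0,1,0],
    [0,1,0],
    [0,1,0]
  ],
  "dr": [
    [0,0,0],
    [0,0,0],
    [0,0,0],
    [0,0,0],
    [0,0,0],
    [0,0,0],
    [0,0,0],
    [0,0,0]
  ]
}}

```text
time: 12.68
ee_pos: [0.4732, 0.3917, 0.1995]
tcp_rot: [-1.57, 0.056, -0.056]
wrist_force: [0.3, -0.5, 0.4]
width: 0.0105
```

{"method": "carry_out", "body": {
  "dp": [
    [0,1,0],
    [0,1,0],
    [0,0.6,-0.8],
    [0,0,-1],
    [0,0,-1],
    [0,0,-1],
    [0,0,-1],
    [0,0,-0.8]
  ],
  "dr": [
    [0,0,0],
    [0,0,0],
    [0,0,0],
    [0,0,0],
    [0,0,0],
    [0,0,0],
    [0,0,0],
    [0,0,0]
  ]
}}

```text
time: 13.68
ee_pos: [0.4729, 0.4419, 0.086]
tcp_rot: [-1.571, 0.056, -0.056]
wrist_force: [0.6, 0.4, -0.7]
width: 0.0096
```

{"method": "carry_out", "body": {
  "dp": [
    [0,0,-0.8],
    [0,0,-0.6],
    [0,0,0]
  ],
  "dr": [
    [0,0,0],
    [0,0,0],
    [0,0,0]
  ]
}}

```text
time: 14.05
ee_pos: [0.4726, 0.442, 0.0585]
tcp_rot: [-1.571, 0.057, -0.055]
wrist_force: [0.4, -0.5, 0.6]
width: 0.0106
```

```bash
cat >> h.py <<'E'
from scipy.spatial.transform import Rotation as Rr
def spat(s,L=(.0557,-.0343,-.1383)):
    p=s['ee_pos']; M=Rr.from_rotvec(s['tcp_rot']).as_matrix()
    return np.array([p+M@np.array([0,.0145,l]) for l in L])
E
python3 - <<'E'
from h import *
s=arm.get_state(); P=spat(s); print(s['ee_pos'],np.round(P,4))
for n,(u0,v0,w,h,f) in {'scene':(200,140,160,120,5),'top':(240,150,160,120,5)}.items():
    im=camera(n); save(im,n+'5.png'); 
    im=cv2.resize(im[v0:v0+h,u0:u0+w],None,fx=f,fy=f,interpolation=cv2.INTER_CUBIC)
    for q in proj(n,P):
        q=((q-[u0,v0])*f); cv2.circle(im,tuple(int(x) for x in q),4,(255,0,0),1); print(n,q)
    save(im,n+'5c.png')
E
```

```text
[0.47264869 0.44196343 0.05854185] [[0.4766 0.4975 0.044 ]
 [0.4702 0.4077 0.0441]
 [0.4628 0.304  0.0442]]
scene [261.65041715  84.4782387 ]
scene [330.60862318 150.1519914 ]
scene [417.14586406 232.56749616]
top [-157.07166833  305.10621919]
top [-16.77620264 312.07312279]
top [145.60814062 320.13693341]
```

View pics/scene5c.png

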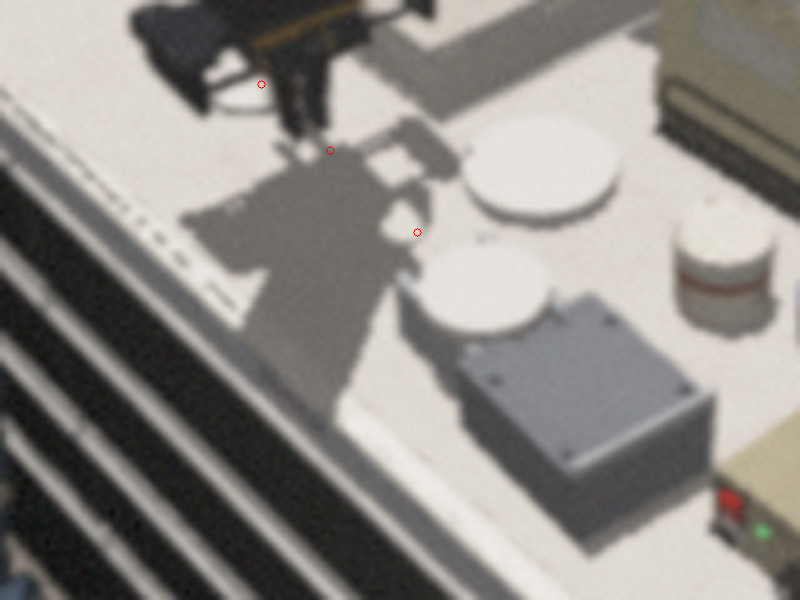

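View pics/top5c.png

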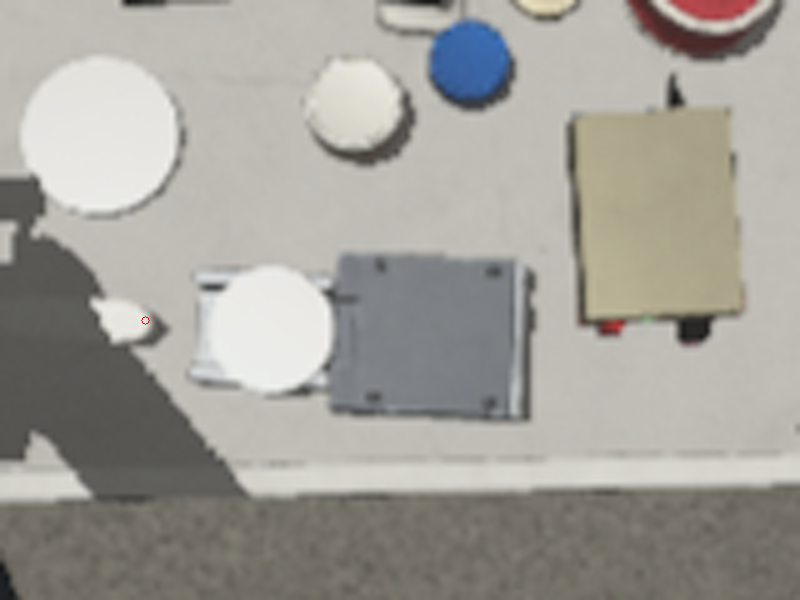

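Run:
```python
from h import *
a=cv2.imread('pics/scene5.png')[170:220,270:340]; b=cv2.imread('pics/top5.png')[190:245,250:320]
A=cv2.resize(a,None,fx=11,fy=11,interpolation=cv2.INTER_CUBIC);B=cv2.resize(b,None,fx=11,fy=11,interpolation=cv2.INTER_CUBIC)
A=np.clip((A.astype(float)-60)*1.3,0,255);B=np.clip((B.astype(float)-60)*1.3,0,255)
cv2.imwrite('pics/a5.png',A);cv2.imwrite('pics/b5.png',B)
```

```text
[ WARN:0@0.615] global loadsave.cpp:1063 imwrite_ Unsupported depth image for selected encoder is fallbacked to CV_8U.
```

View pics/a5.png

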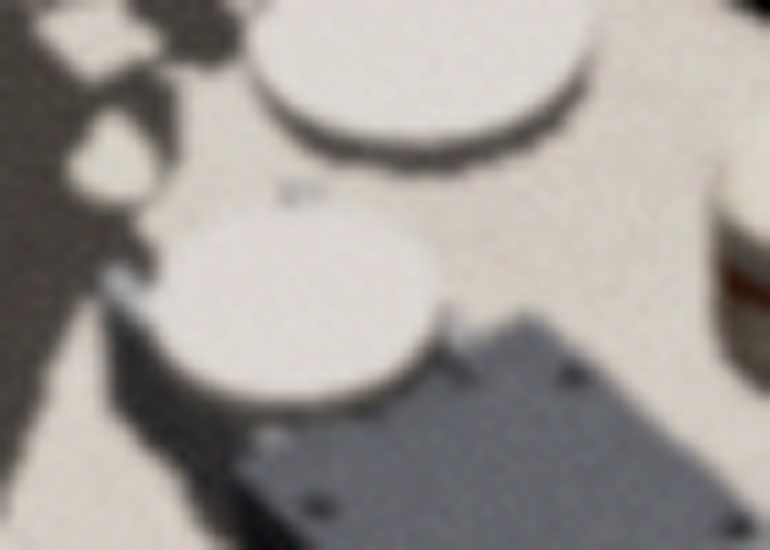

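View pics/b5.png

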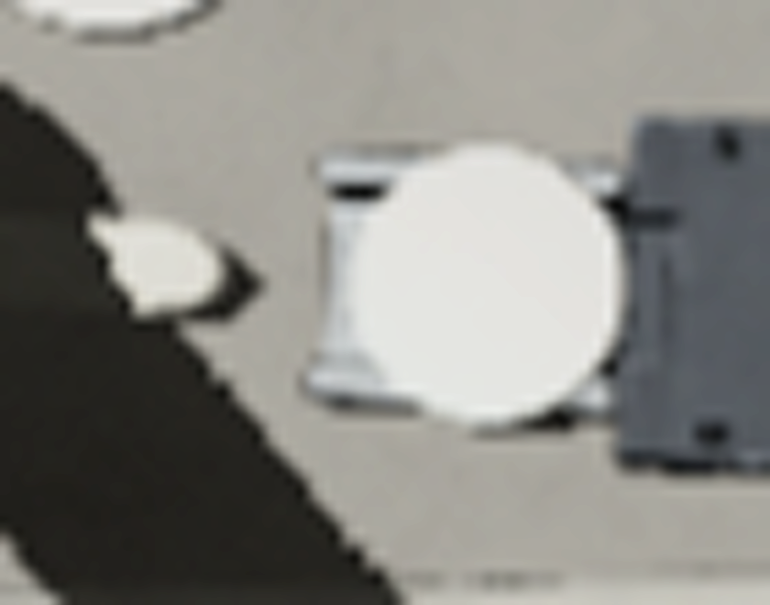

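{"method": "carry_out", "body": {
  "dp": [
    [0,0,-0.2],
    [-0.04,-0.5,0],
    [-0.04,-0.7,0],
    [-0.05,-0.7,0],
    [-0.05,-0.7,0],
    [-0.04,-0.6,0],
    [0,0,0]
  ],
  "dr": [
    [0,0,0],
    [0,0,0],
    [0,0,0],
    [0,0,0],
    [0,0,0],
    [0,0,0],
    [0,0,0]
  ]
}}

```text
time: 15.02
ee_pos: [0.4689, 0.3769, 0.0557]
tcp_rot: [-1.57, 0.057, -0.057]
wrist_force: [0.8, 0.4, -0.9]
width: 0.01
```

Run:
```python
from h import *
s=arm.get_state(); P=spat(s); print(s['ee_pos'],s['wrist_force'],np.round(P,4))
for n,(u0,v0,w,h,f) in {'scene':(260,160,80,60,10),'top':(250,185,80,60,10)}.items():
    im=camera(n); save(im,n+'6.png'); 
    im=cv2.resize(im[v0:v0+h,u0:u0+w],None,fx=f,fy=f,interpolation=cv2.INTER_CUBIC)
    for q in proj(n,P):
        q=((q-[u0,v0])*f); cv2.circle(im,tuple(int(x) for x in q),4,(255,0,0),1)
    save(im,n+'6c.png')
save(camera('wrist'),'w6.png')
```

```text
[0.46892725 0.37692516 0.05571402] [ 0.84924163  0.35791951 -0.93289573] [[0.473  0.4325 0.0412]
 [0.4664 0.3427 0.0412]
 [0.4589 0.239  0.0413]]
```

View pics/scene6c.png

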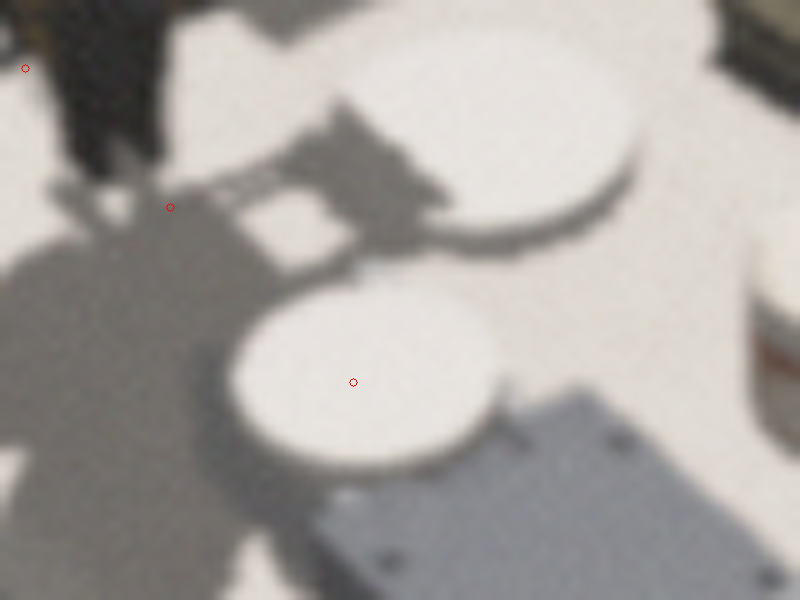

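View pics/top6c.png

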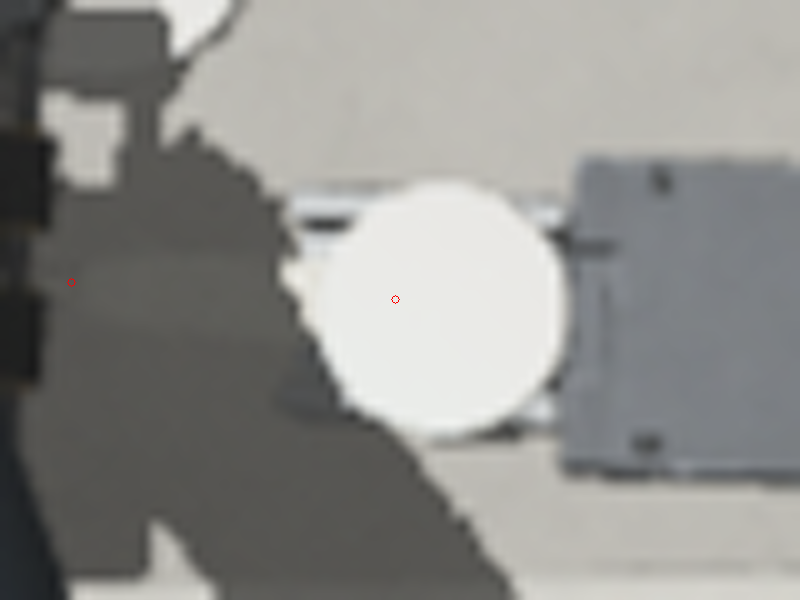

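{"method": "carry_out", "body": {
  "dp": [
    [0.02,0.25,0],
    [0,0,0.2],
    [0,0,0.2],
    [0,-0.02,0.25],
    [0,-0.02,0.25],
    [0,-0.06,0.24],
    [0,-0.06,0.24]
  ],
  "dr": [
    [0,0,0],
    [0,0,0],
    [0,0,0],
    [0,0,0],
    [0,0,0],
    [0,0,0],
    [0,0,0]
  ]
}}

```text
time: 16.05
ee_pos: [0.4691, 0.38, 0.0835]
tcp_rot: [-1.57, 0.056, -0.056]
wrist_force: [-0.1, 0.2, -0.5]
width: 0.01
```

```bash
cat > look.py <<'E'
import sys
from h import *
t=sys.argv[1]
s=arm.get_state(); P=spat(s); print(s['time'],s['ee_pos'],s['wrist_force'],s['ft_torque'],s['width'],'tip',np.round(P[2],4))
out=[]
for n,(u0,v0,w,h,f) in {'scene':(260,150,80,70,8),'top':(250,185,80,60,8)}.items():
    im=camera(n); save(im,n+t+'.png')
    im=cv2.resize(im[v0:v0+h,u0:u0+w],None,fx=f,fy=f,interpolation=cv2.INTER_CUBIC)
    for q in proj(n,P):
        q=((q-[u0,v0])*f); cv2.circle(im,tuple(int(x) for x in q),4,(255,0,0),1)
    save(im,n+t+'c.png')
E
python3 look.py 7
```

```text
16.05 [0.4691066  0.3800182  0.08352764] [-0.07247046  0.18972684 -0.45990359] [0.08478004 0.07645711 0.00290187] 0.010041196303557851 tip [0.4593 0.2421 0.069 ]
```

View pics/scene7c.png

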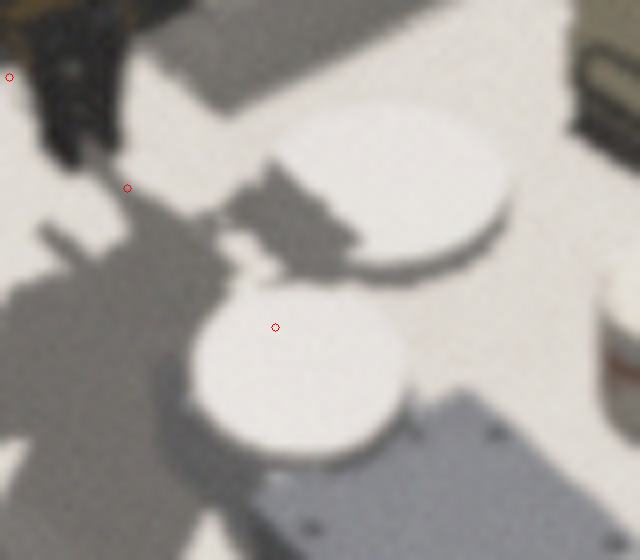

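View pics/top7c.png

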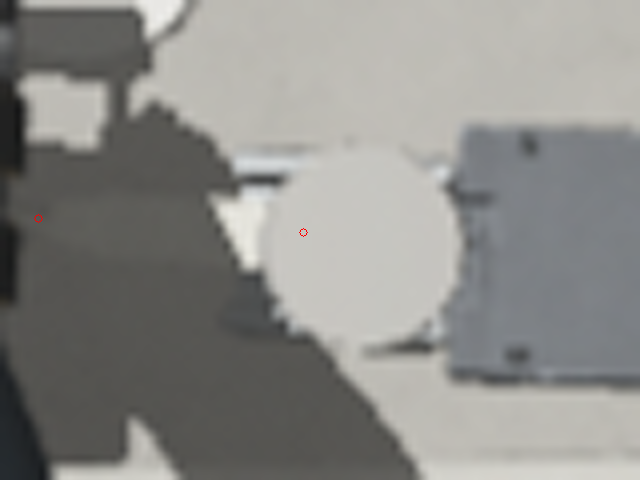

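{"method": "carry_out", "body": {
  "dp": [
    [-0.01,-0.1,0.23],
    [-0.01,-0.1,0.22],
    [-0.01,-0.14,0.2],
    [-0.01,-0.14,0.2],
    [-0.01,-0.18,0.18],
    [-0.01,-0.18,0.18]
  ],
  "dr": [
    [0,0,0],
    [0,0,0],
    [0,0,0],
    [0,0,0],
    [0,0,0],
    [0,0,0]
  ]
}}

```text
time: 16.9
ee_pos: [0.4679, 0.363, 0.1076]
tcp_rot: [-1.57, 0.056, -0.056]
wrist_force: [0.0, 0.0, 0.1]
width: 0.01
```

```bash
python3 look.py 8
```

```text
16.9 [0.46793519 0.36298049 0.10762404] [0.02352215 0.03284806 0.09451734] [ 0.02625535 -0.03502606  0.06470415] 0.00995787082771963 tip [0.4581 0.225  0.0931]
```

View pics/scene8c.png

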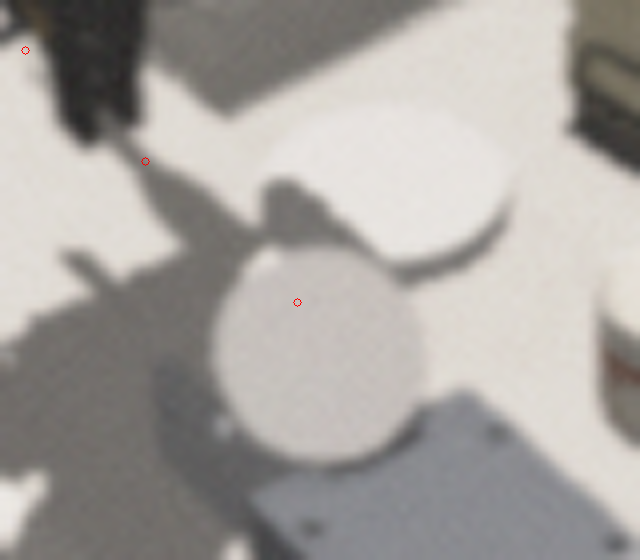

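View pics/top8c.png

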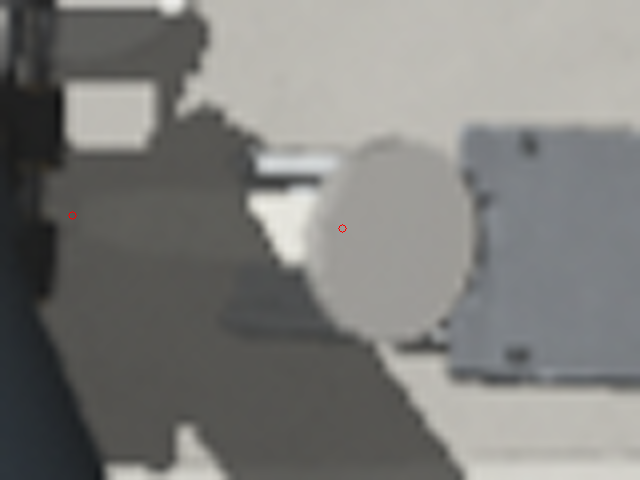

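{"method": "carry_out", "body": {
  "dp": [
    [-0.01,-0.2,0.15],
    [-0.01,-0.2,0.14],
    [-0.02,-0.22,0.11],
    [-0.02,-0.22,0.1],
    [-0.02,-0.24,0.06]
  ],
  "dr": [
    [0,0,0],
    [0,0,0],
    [0,0,0],
    [0,0,0],
    [0,0,0]
  ]
}}

```text
time: 17.62
ee_pos: [0.4662, 0.3414, 0.1187]
tcp_rot: [-1.57, 0.056, -0.056]
wrist_force: [0.1, 0.1, -0.3]
width: 0.0097
```

```bash
python3 look.py 9
```

```text
17.625 [0.46624446 0.34137877 0.11872002] [ 0.12545841  0.08792879 -0.25623303] [-0.02801937  0.0449972   0.00310469] 0.009676711838783086 tip [0.4564 0.2034 0.1042]
```

View pics/scene9c.png

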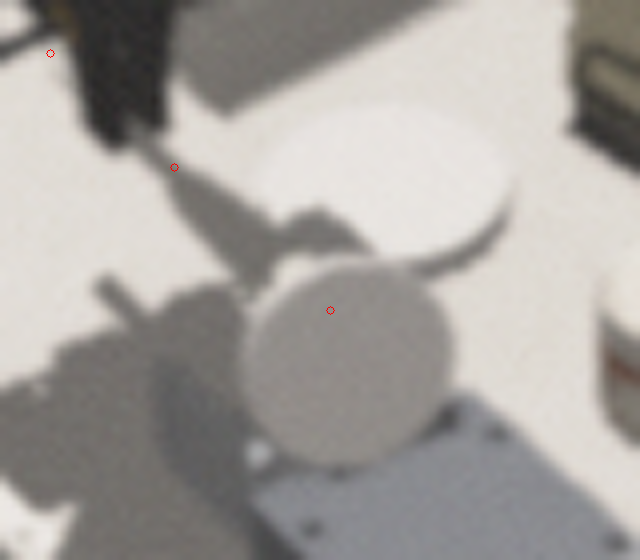

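View pics/top9c.png

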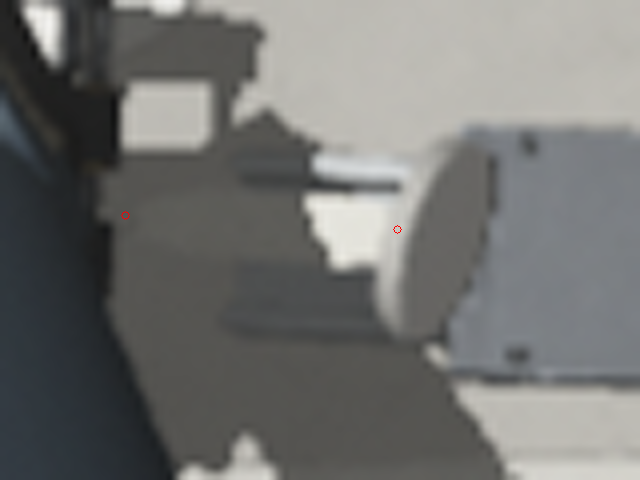

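{"method": "carry_out", "body": {
  "dp": [
    [-0.25,0,0],
    [-0.25,-0.05,0.01],
    [0,-0.12,0.03]
  ],
  "dr": [
    [0,0,0],
    [0,0,0],
    [0,0,0]
  ]
}}

```text
time: 18.1
ee_pos: [0.4555, 0.3385, 0.1192]
tcp_rot: [-1.57, 0.055, -0.054]
wrist_force: [-0.4, 0.9, -0.6]
width: 0.0097
```

```bash
python3 look.py 10
```

```text
18.1 [0.45545453 0.33853918 0.11922553] [-0.37853391  0.86327414 -0.63030092] [-0.02624506  0.03051023 -0.00170571] 0.009744013348780762 tip [0.4458 0.2006 0.1047]
```

View pics/scene10c.png

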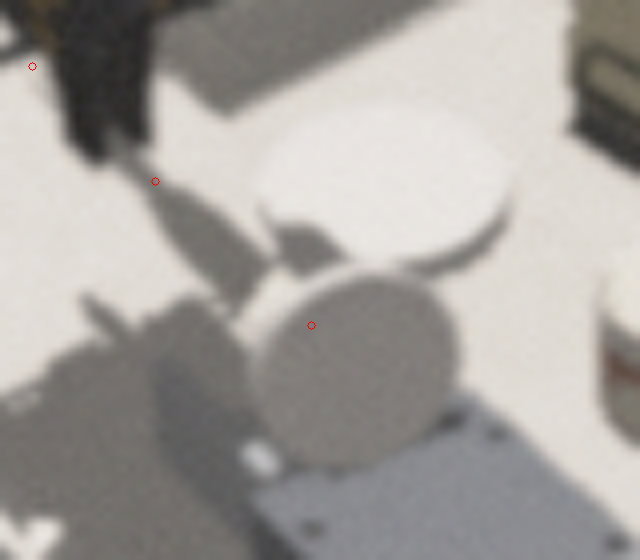

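View pics/top10c.png

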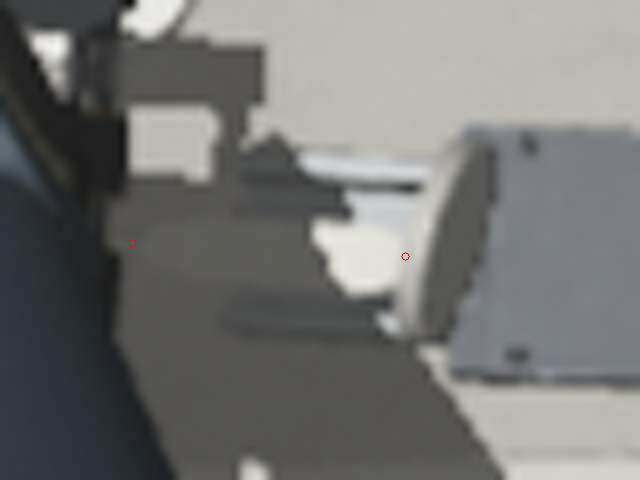

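{"method": "carry_out", "body": {
  "dp": [
    [-0.05,-0.12,0.03],
    [-0.05,-0.12,0.02],
    [-0.01,-0.12,0.01]
  ],
  "dr": [
    [0,0,0],
    [0,0,0],
    [0,0,0]
  ]
}}

```text
time: 18.58
ee_pos: [0.4541, 0.3308, 0.1206]
tcp_rot: [-1.57, 0.056, -0.056]
wrist_force: [0.1, -0.3, -0.6]
width: 0.0096
```

```bash
python3 look.py 11
```

```text
18.575 [0.45409547 0.33083253 0.12060446] [ 0.06585031 -0.30261665 -0.55556739] [-0.08518349  0.02139403  0.02449653] 0.009602233793474035 tip [0.4443 0.1929 0.1061]
```

View pics/top11c.png

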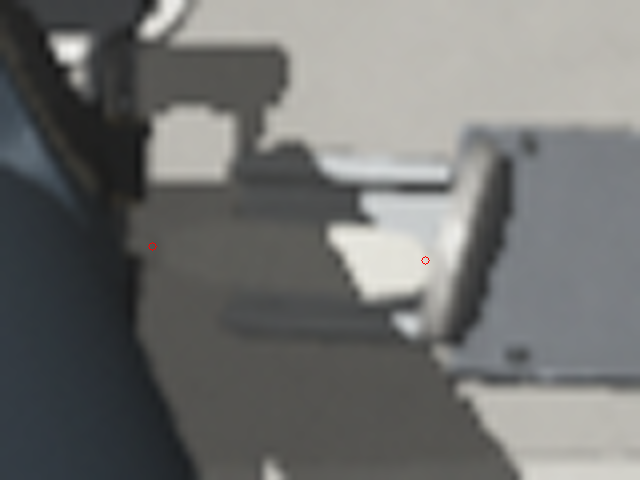

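View pics/scene11c.png

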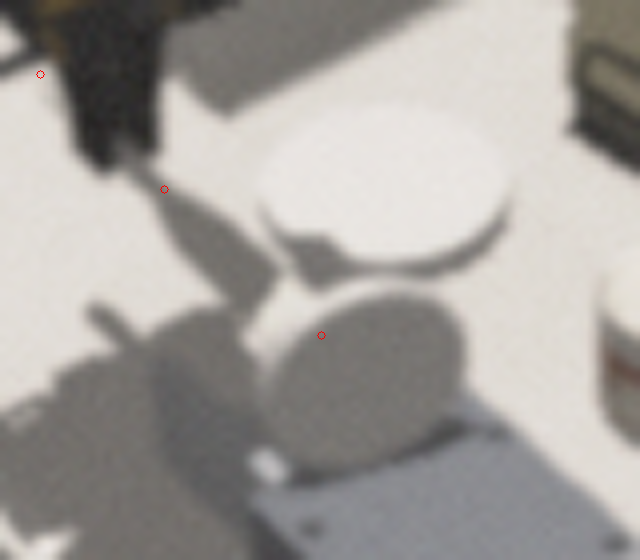

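{"method": "carry_out", "body": {
  "dp": [
    [-0.04,-0.12,0],
    [-0.04,-0.12,0],
    [-0.01,-0.12,0]
  ],
  "dr": [
    [0,0,0],
    [0,0,0],
    [0,0,0]
  ]
}}

```text
time: 19.05
ee_pos: [0.4522, 0.3237, 0.1205]
tcp_rot: [-1.57, 0.056, -0.056]
wrist_force: [0.6, 1.0, -0.1]
width: 0.0102
```

```bash
python3 look.py 12
```

```text
19.05 [0.45216596 0.32369641 0.12051908] [ 0.58218281  1.03971976 -0.05175628] [-0.12680425  0.04239314  0.01825352] 0.010152834879198845 tip [0.4424 0.1857 0.106 ]
```

View pics/top12c.png

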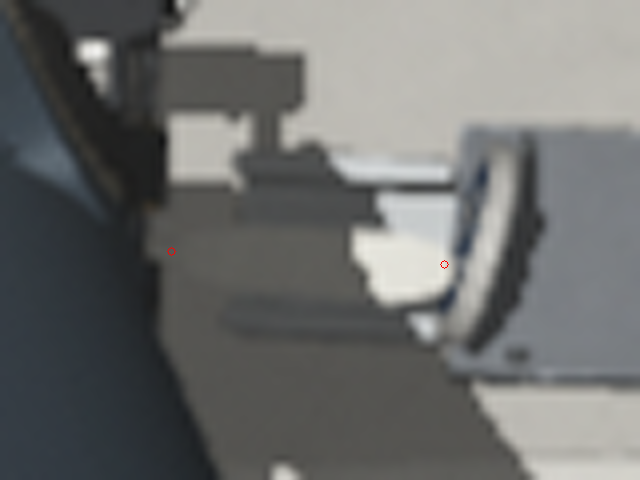

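View pics/scene12c.png

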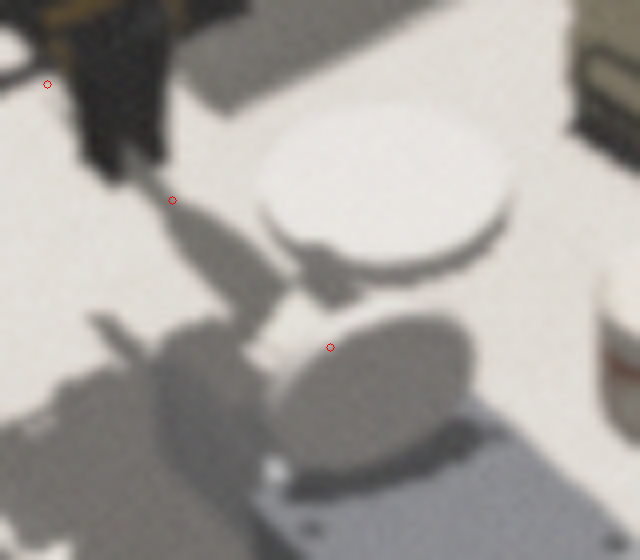

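{"method": "carry_out", "body": {
  "dp": [
    [-0.15,-0.05,0],
    [-0.1,-0.12,0],
    [0,-0.12,0]
  ],
  "dr": [
    [0,0,0],
    [0,0,0],
    [0,0,0]
  ]
}}

```text
time: 19.52
ee_pos: [0.447, 0.318, 0.1206]
tcp_rot: [-1.57, 0.056, -0.055]
wrist_force: [-0.1, 1.0, -0.4]
width: 0.0099
```

```bash
python3 look.py 13
```

```text
19.525 [0.447008   0.3180183  0.12055204] [-0.1331351   0.96122418 -0.40367015] [-0.08598919  0.02564511 -0.04232188] 0.009889089606315803 tip [0.4373 0.1801 0.1061]
```

View pics/top13c.png

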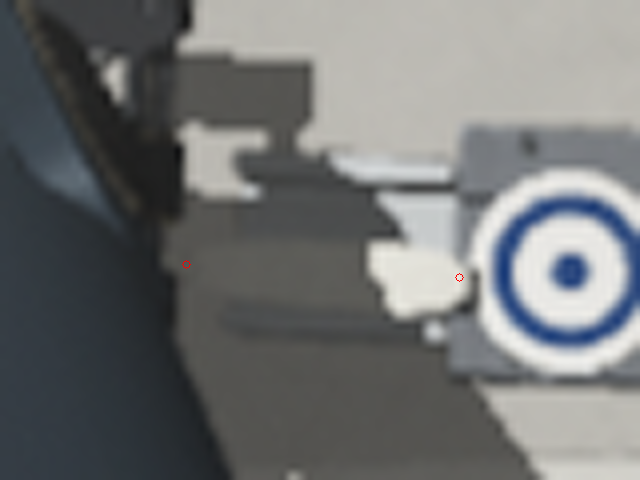

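View pics/scene13c.png

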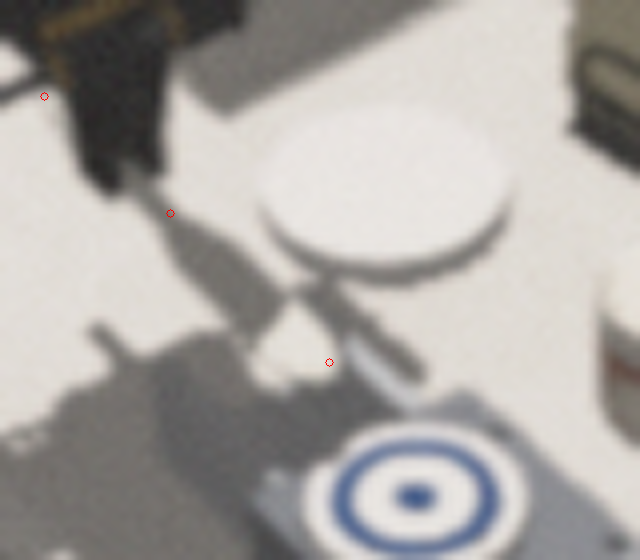

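Run:
```python
from h import *
for p in [(196,207),(187,207),(205,207),(82,224)]: print(np.round(ray('top',p,.008),3))
print(np.round(ray('top',(260,247),.0),3),np.round(ray('top',(321.1,218.75),.066),3))
im=cv2.imread('pics/top13.png')[150:290,150:350]
cv2.imwrite('pics/t13.png',cv2.resize(im,None,fx=4,fy=4))
```

```text
[0.494 0.549 0.008]
[0.495 0.578 0.008]
[0.494 0.519 0.008]
[0.446 0.921 0.008]
[0.36 0.34 0.  ] [0.443 0.139 0.066]
```

View pics/t13.png

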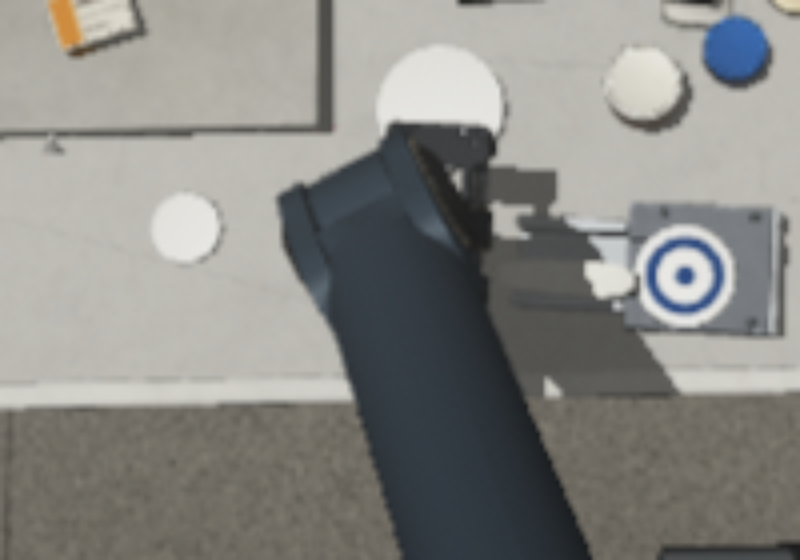

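{"method": "carry_out", "body": {
  "dp": [
    [0,0.3,0.3],
    [0,0.8,0.6],
    [0.1,1,0],
    [0.1,1,0],
    [0.2,1,0],
    [0.2,1,0],
    [0.1,1,0],
    [0,0.5,0]
  ],
  "dr": [
    [0,0,0],
    [0,0,0],
    [0,0,0],
    [0,0,0],
    [0,0,0],
    [0,0,0],
    [0,0,0],
    [0,0,0]
  ]
}}

```text
time: 20.62
ee_pos: [0.4606, 0.4524, 0.1379]
tcp_rot: [-1.57, 0.054, -0.054]
wrist_force: [-0.6, 0.3, -0.3]
width: 0.0098
```

{"method": "carry_out", "body": {
  "dp": [
    [0,-0.4,-0.8],
    [0,0,-1],
    [0,0,-1],
    [0,0,-1],
    [0,0,-0.9],
    [0,0,-0.6],
    [0,0,-0.3],
    [0,0,-0.1]
  ],
  "dr": [
    [0,0,0],
    [0,0,0],
    [0,0,0],
    [0,0,0],
    [0,0,0],
    [0,0,0],
    [0,0,0],
    [0,0,0]
  ]
}}

```text
time: 21.62
ee_pos: [0.4615, 0.4422, 0.0245]
tcp_rot: [-1.57, 0.056, -0.056]
wrist_force: [0.7, 0.3, -0.5]
width: 0.0103
```

Run:
```python
from h import *
s=arm.get_state(); print(s['ee_pos'],s['wrist_force'],s['width'])
a=camera('scene'); save(cv2.resize(a[120:240,210:370],None,fx=5,fy=5,interpolation=cv2.INTER_CUBIC),'s14.png')
save(camera('wrist'),'w14.png')
```

```text
[0.46148761 0.44224007 0.02445297] [ 0.6806662   0.27492425 -0.49645774] 0.010278162312519738
```

View pics/s14.png

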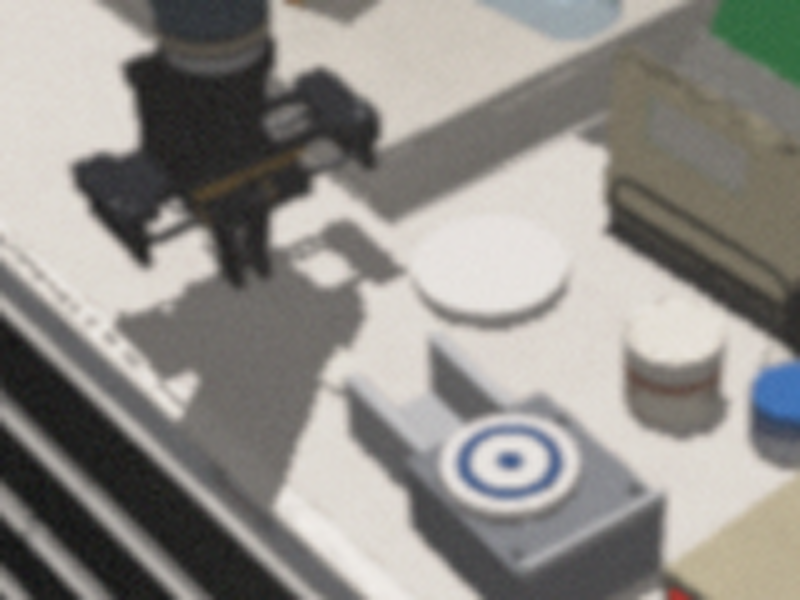

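Disc lies flat on the deck, blue ring up (crop (510,460)). Lower the last few mm and release.

{"method": "carry_out", "body": {
  "dp": [
    [0,0,-0.1],
    [0,0,-0.1],
    [0,0,-0.03],
    [0,0,0]
  ],
  "dr": [
    [0,0,0],
    [0,0,0],
    [0,0,0],
    [0,0,0]
  ]
}}

```text
time: 22.22
ee_pos: [0.4613, 0.4422, 0.02]
tcp_rot: [-1.57, 0.056, -0.056]
wrist_force: [0.1, -0.7, -1.0]
width: 0.0099
```

{"method": "carry_out", "body": {
  "dp": [
    [0,0,0],
    [0,0,0],
    [0,0,0],
    [0,0,0],
    [0,0,0]
  ],
  "dr": [
    [0,0,0],
    [0,0,0],
    [0,0,0],
    [0,0,0],
    [0,0,0]
  ],
  "gripper": 110
}}

```text
time: 22.85
ee_pos: [0.4613, 0.4421, 0.02]
tcp_rot: [-1.57, 0.056, -0.056]
wrist_force: [1.0, 0.4, 0.5]
width: 0.0474
```

{"method": "carry_out", "body": {
  "dp": [
    [0,0,0.5],
    [0,0,1],
    [0,0,1],
    [0,0,1],
    [0,0,1],
    [0,0,1],
    [0,0,1],
    [0,0,1]
  ],
  "dr": [
    [0,0,0],
    [0,0,0],
    [0,0,0],
    [0,0,0],
    [0,0,0],
    [0,0,0],
    [0,0,0],
    [0,0,0]
  ]
}}

```text
time: 23.85
ee_pos: [0.4613, 0.4421, 0.1713]
tcp_rot: [-1.57, 0.056, -0.056]
wrist_force: [0.6, -0.3, -0.4]
width: 0.0496
```

{"method": "carry_out", "body": {
  "dp": [
    [0,1,0],
    [0,1,0],
    [0,1,0],
    [0,1,0],
    [0,1,0],
    [0,1,0],
    [0,0,0]
  ],
  "dr": [
    [0,0,0],
    [0,0,0],
    [0,0,0],
    [0,0,0],
    [0,0,0],
    [0,0,0],
    [0,0,0]
  ]
}}

```text
time: 24.72
ee_pos: [0.4592, 0.5649, 0.1678]
tcp_rot: [-1.571, 0.054, -0.051]
wrist_force: [-0.0, 1.0, 0.4]
width: 0.0497
```

Run:
```python
from h import *
s=arm.get_state(); print(s['time'],s['ee_pos'],s['wrist_force'],s['width'])
a=camera('scene'); save(a,'s15f.png'); save(cv2.resize(a[130:330,220:440],None,fx=3.5,fy=3,interpolation=cv2.INTER_CUBIC),'s15.png')
b=camera('top'); save(b,'t15f.png'); save(cv2.resize(b[170:260,200:460],None,fx=3,fy=3,interpolation=cv2.INTER_CUBIC),'t15.png')
save(camera('wrist'),'w15.png')
```

```text
24.725 [0.45916245 0.56494291 0.16779509] [-0.02721768  0.97312887  0.35575417] 0.04972268648125889
```

View pics/s15.png

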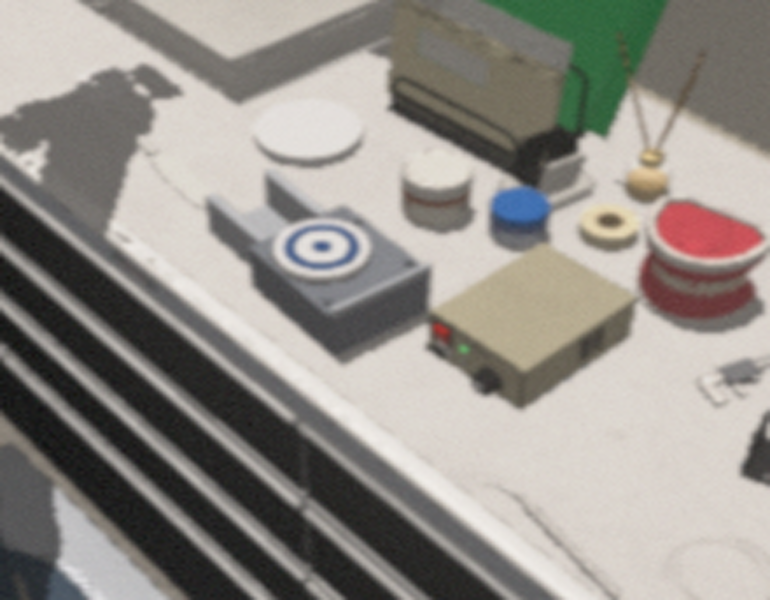

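View pics/t15.png

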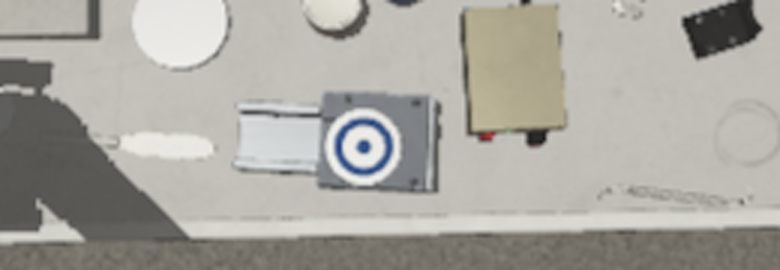

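View pics/w15.png

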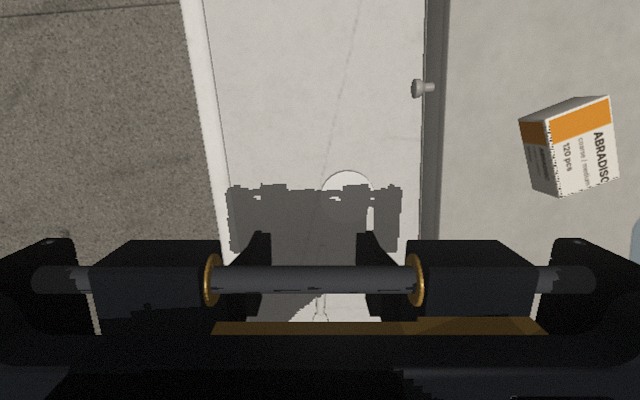

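```bash
python3 -c "
from workcell import ticket; print(ticket.sign_off())"
```

```text
the job is handed in; nothing more can be done
None
```

The disc is turned over and lies flat on the grey deck with its blue ring up. The spatula is back on the counter, released, and the job was handed in at about 25 s.

- **How it went:** I picked the spatula up by its handle and slid the blade through the slot under the 80 mm disc. I then lifted the disc along an arc round the notch and tipped it over the step with the blade tip. The gripper never came near the disc.
- **Problem on the way:** the disc yawed by roughly 10–15° as it rose. I moved the blade tip about 15 mm sideways to push on the lagging side, and it tipped over.
- **Last checks:**
  - In the top and scene pictures the disc is about 3 mm off the deck's mid-line, inside the deck but close to its front edge.
  - The spatula lies on clear counter to the left of the stand.
  - The probe is at the same pixels as at the start.
  - The gripper is open and touching nothing, and the wrist force was about 1 N at the end of every move.
- **Disagreement:** the cameras and the arm's own reading differed by 2–4 mm on where the blade tip and stand were. I allowed for that when placing the blade under the disc.

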